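Set out the sample-prep mat

ROBOT

A 6-joint arm with a two-finger parallel gripper is mounted at the origin on the work surface. World frame = base frame: x ahead of the robot, y to its left, z up, the work surface at z = 0. Lengths are in mm, angles in rad, forces in N, time in s.
With the tool pointing down it reaches from about 350 to 875 mm from the base axis. Payload 4.2 kg.
Tool frame: the origin (TCP) lies at the very end of the fingers, on their centre line; the grasp point (between the pads) lies 19 mm behind it; z points along the fingers, y is the line along which they close (so a half turn about z gives the same grasp; the last joint's range is limited). The gripper opens to 85 mm and grips with 20 to 120 N. Pads are 22 mm wide; open, the fingers measure 114 mm over their backs; the gripper's body (76 mm by 85 mm) begins 54 mm behind the grasp point. The pads swing forward as they close: fully open they stand 13 mm farther back than shut.
Start: joints at [-0.888, 0.385, 0.008, 0, -1.194, -0.259], TCP at [257.029, -569.68, 231.312] pointing down, gripper open.
Joint ranges: [-3.14, 3.14], [-1.21, 2.06], [-1.07, 1.41], [-3.16, 2.05], [-2.99, -0.16], [-3.1, 3.1]. Speed limits (rad/s): [2.79, 2.79, 3.14, 3.14, 3.14, 3.14].

INTERFACE

Orientations are given as a unit quaternion [x, y, z, w].
In Python, from bench import arm, optics gives the robot as it stands. The module is installed in compiled form; this text tells all that it offers.
- The arm moves only by the tool step_arm, never from a script. Its argument "motion" is a list of rows, each an object with "dr": the turn, a rotation vector about the tool's x, y, z in units of 8 degrees (1.0 is 8 degrees), a list of three; "slide": the shift along the tool's x, y, z in mm, a list of three; "jaw": the finger opening in mm, from 0 to 85.4. A call has exactly 8 rows; each row is the pose to reach, as a shift and turn from the pose commanded when the call began, along the tool's axes at that moment; what a row does not reach only later rows make up. A row lasts 1/8 s, in which the tool goes at most 62.5 mm and 10.7 degrees, less where a joint would pass 70% of its speed; a pose out of reach is approached as far as the arm can. A call with a gripper value outside its range is refused whole. The fingers move at their own pace and stop on an object; the grip force is fixed at half the most. Time passes only in rows, so rows that repeat a pose let the fingers close, or fill a call up. It gives the time, the measured TCP pose, the force, the opening and the grip force at its end, in the units of the state.
- arm.read_state(): the state, without advancing time (a new reading comes with each control period).
- optics.get_image(name): name is "scene" or "top" or "wrist"; returns the picture (480x640x3 uint8, blue, green, red); there is no depth.
- optics.camera_info(name): a dict with "camera_matrix" (3x3 intrinsics, pixels), "view" (4x4, takes a point from world to camera coordinates); the wrist camera has in their place "T_tool_cam" (4x4, takes a point from camera to tool coordinates, whose origin is the TCP and whose axes are the flange's). Camera axes: x right, y up, looking along -z (the intrinsics and any distortion apply to the point x, -y, -z); pixel columns grow to the right and rows downward; lengths in mm; the calibration is good to about 2 mm. The wrist camera is an equidistant fisheye: a pixel r from the principal point sees the ray r / f radians off the axis. A picture is of the moment at which its call begins: read the wrist's pose just before it. camera_info takes no time and is no camera call.
- arm.job_done(): hands the job in; it is judged then, once.
The state is a dict: "clock": time; "joints": joint angles; "joint_vel": joint speeds; "joint_efforts": joint torques, N m; "position": TCP position; "ee_rot": TCP orientation; "contact_force": force on the tool from outside, world axes, zero at the start; "wrist_torque": the same for the moment, N m; "gripper_width": finger opening in mm; "grasp_force": force on a finger pad.
Only numpy, scipy, OpenCV 4.12 (cv2) and the standard library are available. Lean on these libraries where they do the work, as an engineer would, in place of code of your own. Each camera call takes 0.05 s, during which the arm holds its last target. There are 200 camera calls.

TASK

Set out the grey mat for the next batch, each thing standing upright and centred in its printed white frame: the tube rack in the middle frame with its row of tubes running across the mat (parallel to the mat's short sides), the amber bottle on the mat between the rack and the vortex mixer, and the steel jar in the frame on the other side of the rack. Put the jar's lid on it, seated flat with its plug in the mouth. Leave the dishes and the timer where they are.

Things in the scene. Friction and masses are not known exactly. Their poses are not given: they have to be found in the camera images.
- mat: Dark grey flat mat fixed to the bench, 130 mm (its x) by 320 mm (its y) and 3 mm thick, with three thin white printed frames in a row along its long axis. Origin: centre of its underside, on the bench top, z up. Frame centres: x = 0 and y = -100, 0 and +100 mm in the mat's axes. The end frames are 86 x 86 mm, the middle one 122 mm (x) by 60 mm (y). Its yaw is at most 0.2 rad, so its x points roughly away from the robot.
- mixer_c (a point): Vortex mixer, fixed, standing just past one end of the mat (either end): white box 120 x 100 mm and 87 mm high with a black round rubber cup on top, 121 mm high in all. This point is on its vertical axis, 50 mm above the bench. Not moved.
- heater_c (a point): Dry block heater, fixed, standing just past the other end of the mat: grey box 120 x 100 mm with an aluminium block with 3 x 3 round dark wells on top, 95 mm high in all. This point is on its vertical axis, 50 mm above the bench. Not moved.
- rack_c (a point): Loose tube rack, about 160 g: cream block 110 mm long (its x), 36 mm wide (its y) and 60 mm high, with one row along x of five capped tubes (caps 15 mm across) that stand 14 mm above it (74 mm in all). Point at the centre, 37 mm above its underside; z up. Grip across the 36 mm width, at the block.
- bottle_c (a point): Loose amber bottle, about 170 g, with white paper band and black cap: round body 52 mm across up to 82 mm height, tapering to a cap 28 mm across, 115 mm in all. Point on the axis 57.5 mm above its underside; z up.
- jar_c (a point): Loose open steel jar, about 160 g: straight round, 58 mm outer diameter, 70 mm high, wall 4 mm (mouth 50 mm). Point on the axis 35 mm above its underside; z up.
- lid_c (a point): Loose steel lid of the jar, 70 g, lying plug down: plug 33 to 37 mm across and 8 mm high below, round plate 66 mm across and 6 mm thick, black knob 20 mm across and 26 mm high on top, 40 mm in all. Point on the axis 20 mm above the plug's underside (so the plate's top is 6 mm below this point and the knob's top 20 mm above it); z up. Grip by the knob. Seated, the plate's underside lies on the jar's rim, and this point is 47 mm above the jar's centre.
- dishes_c (a point): Bystander: loose stack of three closed culture dishes, 90 mm across, 42 mm high, beyond the mat. Point at its centre. Not to be moved.
- timer_c (a point): Bystander: loose small white bench timer, 65 x 70 x 22 mm, beyond the mat. Point at its centre. Not to be moved.
Not all that is in view belongs to the job. What is shaped like the part that bears lid_c but blue is not meant. What is shaped like the part that bears rack_c but red is not meant.

How it is judged:
By the outcome, as a careful person would: the job done as asked, in the order asked, and still so for the second after the job is handed in, with the robot touching nothing.
It also fails if it takes over 102 s, if anything falls off the work surface, if the arm or the gripper's body presses on something with over 40 N, if the wrist force passes 120 N, or if a joint passes its speed limit or range.

## Working session

There is one attempt and no reset: what is moved stays moved. The work goes in short steps, Python scripts to look and compute and a tool call to move; the robot and the scene stay as the last step left them, time stands still between calls to the robot, and variables do not carry over. Pictures are saved under pics/ and viewed, at most 14 in all, crops included, and the job is handed in when it is done.

Besides the shell and the picture viewer there is one more tool, called after "Call:" in YAML: its name, and indented under it one key for each argument. step_arm: Moves the arm, as the interface text tells. Its arguments: {"type":"object","properties":{"motion":{"type":"array","items":{"type":"object","properties":{"dr":{"type":"array","items":{"type":"number"}},"slide":{"type":"array","items":{"type":"number"}},"jaw":{"type":"number"}}}}},"required":["motion"]}

```bash
mkdir -p pics; cat > h.py <<'E'
import numpy as np, cv2
from bench import arm, optics
np.set_printoptions(precision=2, suppress=True)
def info(n):
    return optics.camera_info(n)
def ray2z(n,u,v,z):
    c=info(n);K=np.array(c["camera_matrix"]);V=np.array(c["view"])
    d=np.linalg.inv(K)@[u,v,1]; d=np.array([d[0],-d[1],-d[2]])
    R=V[:3,:3];o=-R.T@V[:3,3];w=R.T@d
    return o+w*(z-o[2])/w[2]
def proj(n,p):
    c=info(n);K=np.array(c["camera_matrix"]);V=np.array(c["view"])
    q=V[:3,:3]@np.array(p,float)+V[:3,3];q=K@[q[0],-q[1],-q[2]];return q[:2]/q[2]
E
python3 - <<'E'
from h import *
for n in("top","scene"):
    cv2.imwrite(f"pics/{n}0.png",optics.get_image(n)); print(info(n))
print(info("wrist")); print(arm.read_state())
E
```

```text
{'camera_matrix': array([[588.96,   0.  , 319.77],
       [  0.  , 588.96, 242.19],
       [  0.  ,   0.  ,   1.  ]]), 'view': array([[    0.01,    -1.  ,     0.  ,   -36.89],
       [    1.  ,     0.01,     0.08,  -571.3 ],
       [   -0.08,     0.  ,     1.  , -1513.68],
       [    0.  ,     0.  ,     0.  ,     1.  ]])}
{'camera_matrix': array([[543.71,   0.  , 318.66],
       [  0.  , 543.71, 238.84],
       [  0.  ,   0.  ,   1.  ]]), 'view': array([[    0.71,     0.7 ,     0.02,  -378.51],
       [   -0.54,     0.53,     0.66,   292.44],
       [    0.45,    -0.47,     0.75, -1732.12],
       [    0.  ,     0.  ,     0.  ,     1.  ]])}
{'camera_matrix': array([[371.65,   0.  , 319.55],
       [  0.  , 371.65, 237.63],
       [  0.  ,   0.  ,   1.  ]]), 'T_tool_cam': array([[   0.  ,    0.96,    0.29,   72.57],
       [   1.  ,    0.  ,   -0.  ,    0.11],
       [  -0.  ,    0.29,   -0.96, -143.22],
       [   0.  ,    0.  ,    0.  ,    1.  ]])}
{'clock': 0.1, 'joints': array([-0.89,  0.39,  0.01, -0.  , -1.19, -0.26]), 'joint_vel': array([-0., -0.,  0.,  0., -0., -0.]), 'joint_efforts': array([ -0.  , -39.33,  18.89,   4.2 ,  -0.  ,  -0.  ]), 'position': array([ 256.8 , -569.22,  230.31]), 'ee_rot': array([-0.21,  0.98,  0.  , -0.  ]), 'contact_force': array([-0.23,  0.95,  0.04]), 'wrist_torque': array([0.02, 0.01, 0.02]), 'grasp_force': 0.0, 'gripper_width': 85.75394603467127}
```

View pics/top0.png

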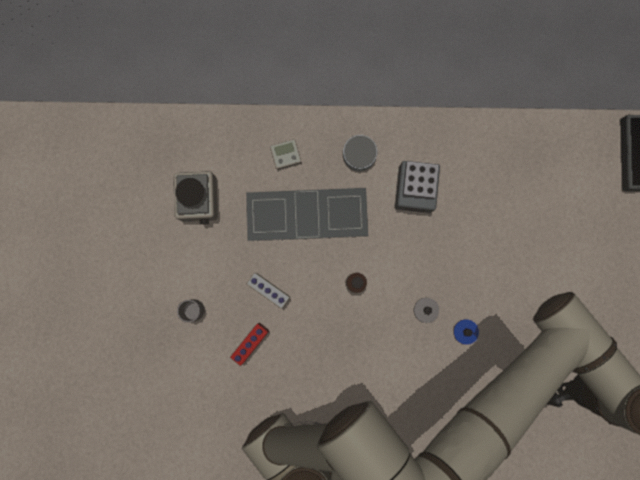

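View pics/scene0.png

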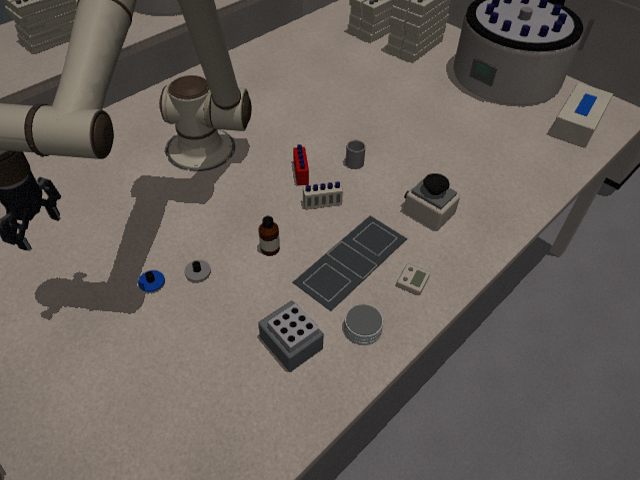

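The top view shows the mat at (307,214), the mixer at (194,195), which is +y, and the heater at (418,186). Things that could be confused:
- **Lids:** steel (426,310), which I choose, and blue (466,332).
- **Racks:** cream (268,291), which I choose, and red (249,343).
- **Others:** bottle (356,283) and jar (191,311), one of each. The dishes (360,152) are also round, so I'll keep clear of them.

The mixer is at +y, so the bottle goes in the left frame (269,215) and the jar in the right frame (345,212).

```bash
python3 - <<'E'
from h import *
im=cv2.imread("pics/top0.png")
cv2.imwrite("pics/crop0.png",cv2.resize(im[180:370,165:485],None,fx=2.5,fy=2.5,interpolation=cv2.INTER_CUBIC))
P=lambda u,v,z:ray2z("top",u,v,z)
for n,(u,v,z) in dict(matTL=(247,192,3),matTR=(366,188,3),matBR=(368,236,3),matBL=(248,240,3),mixcup=(191,193,121),heat=(421,180,95),bottlecap=(356,282,115),jarmouth=(189,310,70),lidknob=(427,310,40),lidplate=(426,310,14),rack1=(254,280,74),rack5=(281,300,74),red=(249,343,74),blue=(466,332,20)).items(): print(n,P(u,v,z))
E
```

```text
matTL [704.5  166.48   3.  ]
matTR [ 719.79 -149.95    3.  ]
matBR [ 591.57 -156.23    3.  ]
matBL [576.47 160.8    3.  ]
mixcup [680.68 289.22 121.  ]
heat [ 726.04 -280.43   95.  ]
bottlecap [ 468.29 -118.45  115.  ]
jarmouth [393.08 296.22  70.  ]
lidknob [ 400.34 -305.44   40.  ]
lidplate [ 399.46 -307.62   14.  ]
rack1 [470.25 134.8   74.  ]
rack5 [421.27  66.15  74.  ]
red [313.75 143.67  74.  ]
blue [ 344.58 -409.89   20.  ]
```

View pics/crop0.png

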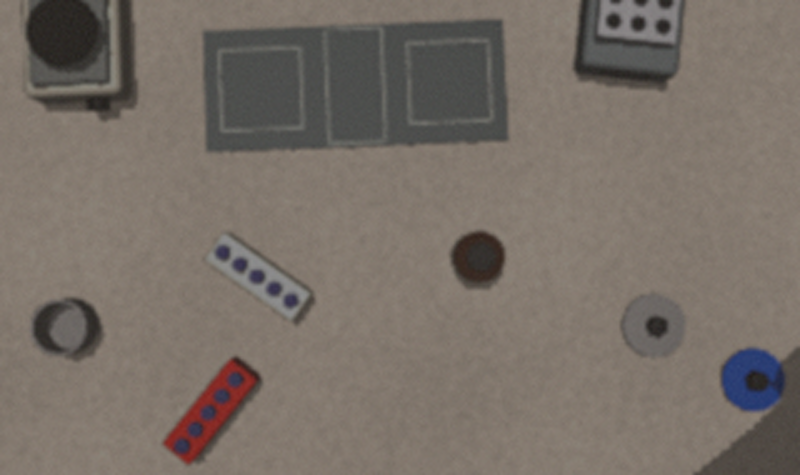

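The crop confirms both choices: the cream rack's caps run from (222,253) to (291,300), and the steel lid's knob is at (656,326). The red rack and blue lid are distinct. Next I'll write a motion planner and go to the rack.

```bash
cat >> h.py <<'E'
from scipy.spatial.transform import Rotation as Rn
def down(yd):  # tool-down rotation with the tool y axis at yd degrees in world
    a=np.radians(yd);y=np.array([np.cos(a),np.sin(a),0]);z=np.array([0,0,-1.]);return Rn.from_matrix(np.c_[np.cross(y,z),y,z])
def plan(*targets):  # (x,y,z,yd) -> slide, dr from present pose
    s=arm.read_state();R=Rn.from_quat(s["ee_rot"]);p=s["position"]
    for x,y,z,yd in targets:
        print("slide",R.inv().apply(np.array([x,y,z])-p).round(1),"dr",((R.inv()*down(yd)).as_rotvec()*180/np.pi/8).round(2))
def wpose():
    s=arm.read_state();T=np.eye(4);T[:3,:3]=Rn.from_quat(s["ee_rot"]).as_matrix();T[:3,3]=s["position"]
    return T@np.array(info("wrist")["T_tool_cam"])
def wray(T,u,v,z):
    K=np.array(info("wrist")["camera_matrix"]);dx,dy=(u-K[0,2]),(v-K[1,2]);r=np.hypot(dx,dy)+1e-9;t=r/K[0,0]
    d=T[:3,:3]@np.array([np.sin(t)*dx/r,-np.sin(t)*dy/r,-np.cos(t)]);o=T[:3,3];return o+d*(z-o[2])/d[2]
def wlook(name):
    T=wpose();im=optics.get_image("wrist");cv2.imwrite(f"pics/{name}.png",im);np.save(f"pics/{name}.npy",T);return T,im
def wproj(T,p):
    K=np.array(info("wrist")["camera_matrix"]);q=T[:3,:3].T@(np.array(p,float)-T[:3,3]);x,y,z=q[0],-q[1],-q[2];h=np.hypot(x,y);t=np.arctan2(h,z)
    return np.array([K[0,2]+K[0,0]*t*x/h,K[1,2]+K[0,0]*t*y/h])
E
python3 - <<'E'
from h import *
plan((446,100,200,144.5))
E
```

```text
slide [-447.6  532.2   31.3] dr [ 0.01  0.   -3.78]
```

Call:
step_arm:
  motion:
    - {"slide": [-28, 33, 2], "dr": [0, 0, -0.2], "jaw": 85}
    - {"slide": [-60, 72, 4], "dr": [0, 0, -0.5], "jaw": 85}
    - {"slide": [-98, 116, 7], "dr": [0, 0, -0.8], "jaw": 85}
    - {"slide": [-136, 161, 10], "dr": [0, 0, -1.1], "jaw": 85}
    - {"slide": [-174, 206, 12], "dr": [0, 0, -1.5], "jaw": 85}
    - {"slide": [-212, 251, 15], "dr": [0, 0, -1.8], "jaw": 85}
    - {"slide": [-250, 296, 18], "dr": [0, 0, -2.1], "jaw": 85}
    - {"slide": [-288, 341, 20], "dr": [0, 0, -2.4], "jaw": 85}

```text
clock: 1.1
position: [379.2, -138.6, 211.2]
ee_rot: [-0.371, 0.929, 0.0, 0.0]
contact_force: [1.5, -0.8, 0.0]
gripper_width: 84.7
grasp_force: 0.0
```

```bash
python3 -c "
from h import *
plan((446,100,200,144.5))"
```

```text
slide [-212.8  126.9   11.2] dr [-0.    0.   -1.37]
```

Call:
step_arm:
  motion:
    - {"slide": [-37, 22, 2], "dr": [0, 0, -0.3], "jaw": 85}
    - {"slide": [-75, 45, 4], "dr": [0, 0, -0.6], "jaw": 85}
    - {"slide": [-112, 67, 6], "dr": [0, 0, -0.9], "jaw": 85}
    - {"slide": [-150, 89, 8], "dr": [0, 0, -1.1], "jaw": 85}
    - {"slide": [-182, 109, 10], "dr": [0, 0, -1.37], "jaw": 85}
    - {"slide": [-204, 122, 11], "dr": [0, 0, -1.37], "jaw": 85}
    - {"slide": [-213, 127, 11], "dr": [0, 0, -1.37], "jaw": 85}
    - {"slide": [-213, 127, 11], "dr": [0, 0, -1.37], "jaw": 85}

```text
clock: 2.1
position: [446.3, 98.3, 200.1]
ee_rot: [-0.458, 0.889, -0.0, -0.0]
contact_force: [-0.1, 0.0, 0.6]
gripper_width: 85.0
grasp_force: 0.0
```

```bash
python3 -c "
from h import *
T,im=wlook('w1')
for p in ((470.25,134.8,74),(421.27,66.15,74),(446,100,60)): print(wproj(T,p))
print(arm.read_state()['position'])"
```

```text
[321.83 280.5 ]
[321.99 172.9 ]
[321.19 223.81]
[446.09  97.79 200.11]
```

View pics/w1.png

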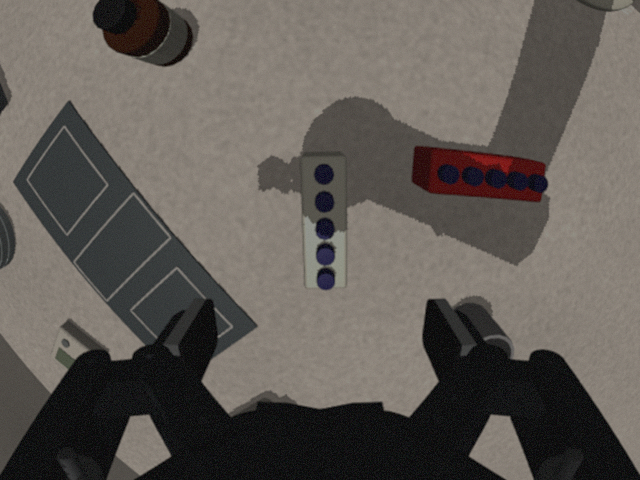

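The wrist view shows the cream rack vertical at columns 302–346, with its caps from (324,174) to (326,279). The mat's corners are at (69,101), (14,182) and (256,326), and the red rack is well clear to the right.

```bash
python3 - <<'E'
from h import *
T=np.load('pics/w1.npy')
a,b=wray(T,324,173,74),wray(T,326,278.5,74);print(a,b,(a+b)/2,np.degrees(np.arctan2(*(b-a)[[1,0]])),np.linalg.norm(b-a))
print([wray(T,*c,3) for c in((69,101),(14,182),(256,326))])
# block edges at rows near
for v in(165,200,230,260,): print((wray(T,302.5,v,60)+wray(T,346.5,v,60))/2)
c=(a+b)/2; yd=np.degrees(np.arctan2(*(b-a)[[1,0]]))+90
plan((c[0],c[1],100,yd),(c[0],c[1],30,yd))
# joint mat fit from top: frame-corner centroid per frame by threshold of white lines
im=cv2.imread('pics/top0.png');g=im[185:245,243:372].astype(int)
h=cv2.cvtColor(im,cv2.COLOR_BGR2GRAY);m=(h<95).astype(np.uint8);m[:180]=0;m[250:]=0;m[:,:235]=0;m[:,380:]=0
m=cv2.morphologyEx(m,cv2.MORPH_CLOSE,np.ones((7,7)))
k=max(cv2.findContours(m,0,2)[0],key=cv2.contourArea);r=cv2.minAreaRect(k);print(r,ray2z('top',*r[0],3))
bx=[ray2z('top',*q,3)[:2] for q in cv2.boxPoints(r)];print(np.array(bx))
E
```

```text
[420.13  67.06  74.  ] [466.59 135.31  74.  ] [443.36 101.18  74.  ] 55.755682499553245 82.56288575976119
[array([ 591.17, -153.62,    3.  ]), array([ 719.87, -145.78,    3.  ]), array([575.44, 163.01,   3.  ])]
[417.01  63.66  60.  ]
[432.81  85.92  60.  ]
[446.79 105.65  60.  ]
[461.4  126.29  60.  ]
slide [ -1.2   4.2 100.1] dr [ 0.   -0.01 -0.17]
slide [ -1.3   4.1 170.1] dr [ 0.   -0.01 -0.17]
((306.4616394042969, 214.04151916503906), (48.72103500366211, 120.66349792480469), 87.70938873291016) [647.73   7.44   3.  ]
[[ 704.13  171.24]
 [ 721.7  -149.33]
 [ 591.63 -155.49]
 [ 574.33  162.99]]
```

Call:
step_arm:
  motion:
    - {"slide": [0, 3, 30], "dr": [0, 0, -0.15], "jaw": 85}
    - {"slide": [0, 3, 65], "dr": [0, 0, -0.15], "jaw": 80}
    - {"slide": [0, 3, 100], "dr": [0, 0, -0.15], "jaw": 75}
    - {"slide": [0, 3, 130], "dr": [0, 0, -0.15], "jaw": 70}
    - {"slide": [0, 3, 155], "dr": [0, 0, -0.15], "jaw": 65}
    - {"slide": [0, 3, 170], "dr": [0, 0, -0.15], "jaw": 60}
    - {"slide": [0, 3, 173], "dr": [0, 0, -0.15], "jaw": 34}
    - {"slide": [0, 3, 173], "dr": [0, 0, -0.15], "jaw": 20}

```text
clock: 3.15
position: [444.2, 99.6, 27.7]
ee_rot: [-0.466, 0.885, -0.0, 0.0]
contact_force: [-0.3, -0.5, -1.2]
gripper_width: 35.2
grasp_force: 59.8
```

Call:
step_arm:
  motion:
    - {"jaw": 20, "slide": [0, 0, 0]}
    - {"jaw": 20, "slide": [0, 0, 0]}
    - {"jaw": 20, "slide": [0, 0, 0]}
    - {"jaw": 20, "slide": [0, 0, -20]}
    - {"jaw": 20, "slide": [0, 0, -45]}
    - {"jaw": 20, "slide": [0, 0, -75]}
    - {"jaw": 20, "slide": [0, 0, -100]}
    - {"jaw": 20, "slide": [0, 0, -110]}

```text
$.motion[0]: bad value
```

```bash
python3 -c "
from h import *
plan((648,7,180,92.8))"
```

```text
slide [ -38.8 -220.5 -152.2] dr [-0.   0.   6.6]
```

Call:
step_arm:
  motion:
    - {"slide": [0, 0, -10], "dr": [0, 0, 0], "jaw": 20}
    - {"slide": [0, 0, -35], "dr": [0, 0, 0], "jaw": 20}
    - {"slide": [0, 0, -70], "dr": [0, 0, 0], "jaw": 20}
    - {"slide": [-4, -20, -100], "dr": [0, 0, 0.5], "jaw": 20}
    - {"slide": [-8, -45, -115], "dr": [0, 0, 1.3], "jaw": 20}
    - {"slide": [-14, -80, -120], "dr": [0, 0, 2.3], "jaw": 20}
    - {"slide": [-20, -115, -120], "dr": [0, 0, 3.3], "jaw": 20}
    - {"slide": [-25, -145, -120], "dr": [0, 0, 4.3], "jaw": 20}

```text
clock: 4.15
position: [578.9, 38.3, 148.9]
ee_rot: [-0.182, 0.983, 0.0, 0.001]
contact_force: [-0.7, 0.6, -1.4]
gripper_width: 35.3
grasp_force: 59.9
```

```bash
python3 -c "
from h import *
plan((648,7,150,92.8))"
```

```text
slide [-53.3 -53.9  -1. ] dr [0.   0.01 2.27]
```

Call:
step_arm:
  motion:
    - {"slide": [-14, -14, 0], "dr": [0, 0, 0.7], "jaw": 20}
    - {"slide": [-27, -27, 0], "dr": [0, 0, 1.3], "jaw": 20}
    - {"slide": [-39, -39, 0], "dr": [0, 0, 1.8], "jaw": 20}
    - {"slide": [-48, -48, 0], "dr": [0, 0, 2.1], "jaw": 20}
    - {"slide": [-52, -53, 0], "dr": [0, 0, 2.27], "jaw": 20}
    - {"slide": [-53, -54, 0], "dr": [0, 0, 2.27], "jaw": 20}
    - {"slide": [-53, -54, 0], "dr": [0, 0, 2.27], "jaw": 20}
    - {"slide": [-53, -54, 0], "dr": [0, 0, 2.27], "jaw": 20}

```text
clock: 5.15
position: [646.5, 8.0, 147.4]
ee_rot: [-0.027, 1.0, 0.0, -0.0]
contact_force: [-0.3, -0.1, -1.9]
gripper_width: 35.4
grasp_force: 59.9
```

```bash
python3 -c "
from h import *
T,im=wlook('w2'); s=arm.read_state(); print(s['position'],wproj(T,(648,7,3)))"
```

```text
[646.53   7.93 147.44] [317.5  222.95]
```

View pics/w2.png

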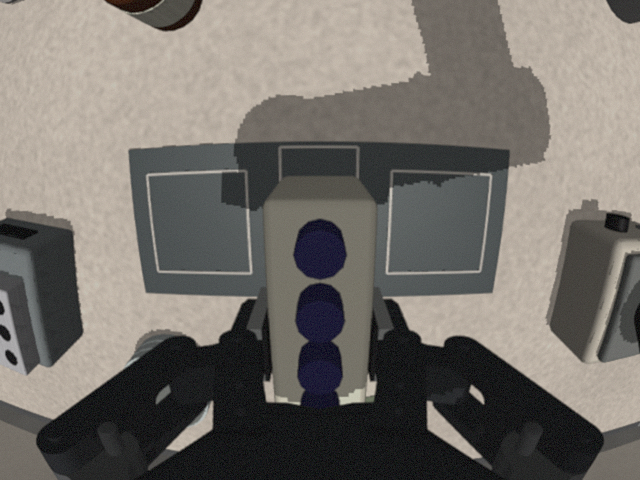

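Carried rack: caps at (320,249) and (320,315), and the end face's top edge at about row 205. The mat's outline is (130,150), (509,150), (494,293), (146,292). The left frame is (147,175)–(251,273) and the right frame (387,171)–(491,271).

```bash
cat > matfit.py <<'E'
from h import *
from scipy.optimize import least_squares
# image left = heater side = mat -y ; image top = robot side = mat -x
def fit(T,obs):
    def W(p,m): c,s=np.cos(p[2]),np.sin(p[2]);return [p[0]+c*m[0]-s*m[1],p[1]+s*m[0]+c*m[1],3]
    f=lambda p:np.concatenate([wproj(T,W(p,m))-px for m,px in obs])
    r=least_squares(f,[648,7,.05],x_scale=[1,1,.01]);return r.x,np.sqrt((r.fun**2).mean())
E
python3 - <<'E'
from matfit import *
T=np.load('pics/w2.npy')
obs=[((-65,-160),(130,150)),((-65,160),(509,150)),((65,160),(494,294)),((65,-160),(146,292)),
((-43,-143),(147,175)),((-43,-57),(248,171)),((43,-57),(251,273)),((43,-143),(157,271)),
((-43,57),(391,171)),((-43,143),(491,174)),((43,143),(483,271)),((43,57),(387,273))]
print(fit(T,obs))
z=147.4-27.7+74
a,b=wray(T,320,249,z),wray(T,320,315,z);print(a,b,np.linalg.norm(b-a)); print('end top edge',wray(T,320,205,z-14))
E
```

```text
(array([648.31,   8.61,   0.05]), np.float64(1.014442236595936))
[606.22   6.37 193.7 ] [626.76   7.49 193.7 ] 20.570983027597414
end top edge [596.81   5.87 179.7 ]
```

```bash
python3 - <<'E'
from matfit import *
plan((646.8,8.3,50,92.9),(646.8,8.3,31,92.9))
E
```

```text
slide [-0.3  0.3 97.4] dr [ 0.   -0.    0.03]
slide [ -0.3   0.3 116.4] dr [ 0.   -0.    0.03]
```

Call:
step_arm:
  motion:
    - {"slide": [0, 0, 20], "dr": [0, 0, 0], "jaw": 20}
    - {"slide": [0, 0, 45], "dr": [0, 0, 0], "jaw": 20}
    - {"slide": [0, 0, 70], "dr": [0, 0, 0], "jaw": 20}
    - {"slide": [0, 0, 92], "dr": [0, 0, 0], "jaw": 20}
    - {"slide": [0, 0, 106], "dr": [0, 0, 0], "jaw": 20}
    - {"slide": [0, 0, 113], "dr": [0, 0, 0], "jaw": 20}
    - {"slide": [0, 0, 116], "dr": [0, 0, 0], "jaw": 20}
    - {"slide": [0, 0, 116.5], "dr": [0, 0, 0], "jaw": 20}

```text
clock: 6.2
position: [647.2, 7.8, 31.4]
ee_rot: [-0.027, 1.0, 0.0, 0.001]
contact_force: [0.7, -0.2, -1.0]
gripper_width: 35.0
grasp_force: 59.9
```

Call:
step_arm:
  motion:
    - {"slide": [0, 0, 0], "dr": [0, 0, 0], "jaw": 38}
    - {"slide": [0, 0, 0], "dr": [0, 0, 0], "jaw": 60}
    - {"slide": [0, 0, 0], "dr": [0, 0, 0], "jaw": 65}
    - {"slide": [0, 0, -15], "dr": [0, 0, 0], "jaw": 65}
    - {"slide": [0, 0, -45], "dr": [0, 0, 0], "jaw": 70}
    - {"slide": [0, 0, -85], "dr": [0, 0, 0], "jaw": 75}
    - {"slide": [0, 0, -130], "dr": [0, 0, 0], "jaw": 80}
    - {"slide": [0, 0, -150], "dr": [0, 0, 0], "jaw": 85}

```text
clock: 7.2
position: [648.3, 7.9, 185.8]
ee_rot: [-0.027, 1.0, 0.0, 0.003]
contact_force: [-0.3, 0.4, -0.1]
gripper_width: 84.7
grasp_force: 0.0
```

```bash
python3 -c "
from h import *
s=arm.read_state(); print(s['position'],s['contact_force'])
T,im=wlook('w3')
plan((469,-118,190,92.9),(469,-118,190,60),(469,-118,190,130))"
```

```text
[648.3    7.85 185.79] [-0.31  0.35 -0.1 ]
slide [ 186.8 -115.8   -4.2] dr [0.   0.07 0.03]
slide [ 186.8 -115.8   -4.2] dr [0.02 0.07 4.14]
slide [ 186.8 -115.8   -4.2] dr [-0.02  0.07 -4.61]
```

View pics/w3.png

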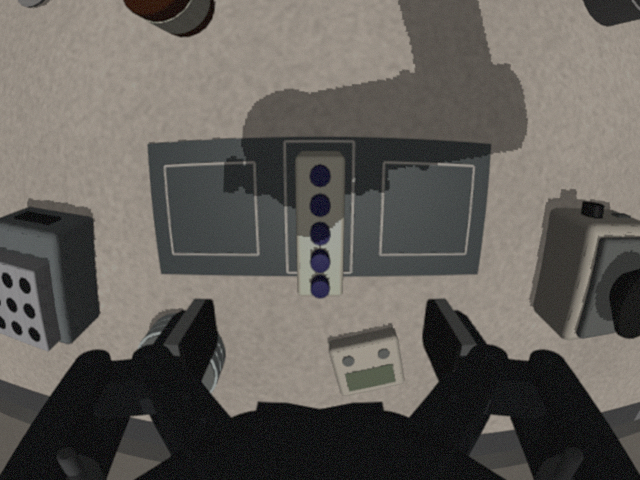

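The rack stands in the middle frame with its caps at (320,175)–(320,287). The mat's corners are (148,143), (491,143), (478,274) and (161,274). I'll compute its offset, and also the bottle plan.

```bash
python3 - <<'E'
from matfit import *
T=np.load('pics/w3.npy')
obs=[((-65,-160),(148,144)),((-65,160),(491,143)),((65,160),(478,274)),((65,-160),(161,274)),
((-43,-143),(165,165)),((-43,-57),(256,163)),((43,-57),(258,256)),((43,-143),(174,254)),
((-43,57),(383,163)),((-43,143),(474,165)),((43,143),(466,255)),((43,57),(380,255))]
p,e=fit(T,obs);print(p,e)
a,b=wray(T,320,174.5,77),wray(T,320,286.5,77)
c=(a+b)/2-[p[0],p[1],0];R=np.array([[np.cos(p[2]),np.sin(p[2])],[-np.sin(p[2]),np.cos(p[2])]]);print(a,b,R@c[:2],np.arctan2(*(b-a)[[1,0]])-p[2])
E
```

```text
[648.58   8.54   0.05] 0.7021395026298141
[607.29   6.55  77.  ] [689.99  11.08  77.  ] [0.07 0.27] 0.00010404678404935669
```

Call:
step_arm:
  motion:
    - {"slide": [18, -11, 0], "dr": [0, 0, 0], "jaw": 85}
    - {"slide": [50, -30, -2], "dr": [0, 0, 0], "jaw": 85}
    - {"slide": [90, -55, -4], "dr": [0, 0, 0], "jaw": 85}
    - {"slide": [130, -80, -6], "dr": [0, 0, 0], "jaw": 85}
    - {"slide": [162, -100, -8], "dr": [0, 0, 0], "jaw": 85}
    - {"slide": [181, -112, -10], "dr": [0, 0, 0], "jaw": 85}
    - {"slide": [187, -116, -10], "dr": [0, 0, 0], "jaw": 85}
    - {"slide": [187, -116, -10], "dr": [0, 0, 0], "jaw": 85}

```text
clock: 8.25
position: [466.9, -118.1, 191.0]
ee_rot: [-0.027, 1.0, -0.0, 0.0]
contact_force: [-0.1, 0.1, -0.8]
gripper_width: 85.0
grasp_force: 0.0
```

```bash
python3 -c "
from h import *
T,im=wlook('w4'); s=arm.read_state(); print(s['position'],wproj(T,(468.3,-118.4,115)))
print(s['joints'])"
```

```text
[ 467.23 -117.89  190.85] [318.07 250.06]
[ 0.09  0.18 -0.39  0.   -1.   -1.61]
```

View pics/w4.png

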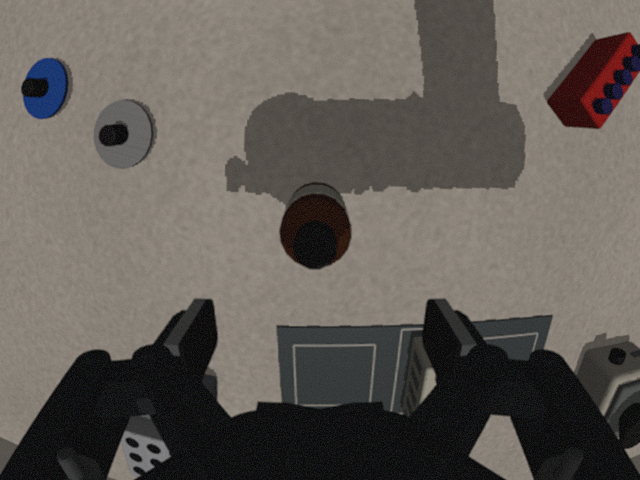

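The bottle's cap is at (315,245) and its body is centred on column 315. The steel lid is at (124,133), with the blue lid at (45,88).

```bash
python3 - <<'E'
from h import *
T=np.load('pics/w4.npy')
c=wray(T,315,245,115);print(c,wray(T,315,231,82), 'lid',wray(T,124,133,14))
plan((c[0],c[1],49,92.9))
E
```

```text
[ 465.09 -120.47  115.  ] [ 465.41 -120.83   82.  ] lid [ 398.49 -304.05   14.  ]
slide [  2.4  -2.4 141.9] dr [-0.    0.    0.03]
```

Call:
step_arm:
  motion:
    - {"slide": [1.5, -2.2, 20], "dr": [0, 0, 0], "jaw": 85}
    - {"slide": [1.5, -2.2, 50], "dr": [0, 0, 0], "jaw": 85}
    - {"slide": [1.5, -2.2, 85], "dr": [0, 0, 0], "jaw": 85}
    - {"slide": [1.5, -2.2, 115], "dr": [0, 0, 0], "jaw": 80}
    - {"slide": [1.5, -2.2, 134], "dr": [0, 0, 0], "jaw": 75}
    - {"slide": [1.5, -2.2, 141], "dr": [0, 0, 0], "jaw": 70}
    - {"slide": [1.5, -2.2, 142], "dr": [0, 0, 0], "jaw": 55}
    - {"slide": [1.5, -2.2, 142], "dr": [0, 0, 0], "jaw": 40}

```text
clock: 9.3
position: [465.8, -120.3, 49.4]
ee_rot: [-0.027, 1.0, -0.0, 0.001]
contact_force: [0.7, -0.2, -1.4]
gripper_width: 50.2
grasp_force: 62.3
```

Call:
step_arm:
  motion:
    - {"slide": [0, 0, 0], "dr": [0, 0, 0], "jaw": 40}
    - {"slide": [0, 0, 0], "dr": [0, 0, 0], "jaw": 40}
    - {"slide": [0, 0, -10], "dr": [0, 0, 0], "jaw": 40}
    - {"slide": [0, 0, -30], "dr": [0, 0, 0], "jaw": 40}
    - {"slide": [0, 0, -60], "dr": [0, 0, 0], "jaw": 40}
    - {"slide": [0, 0, -90], "dr": [0, 0, 0], "jaw": 40}
    - {"slide": [0, 0, -108], "dr": [0, 0, 0], "jaw": 40}
    - {"slide": [0, 0, -112], "dr": [0, 0, 0], "jaw": 40}

```text
clock: 10.3
position: [465.6, -120.4, 162.6]
ee_rot: [-0.027, 1.0, 0.0, 0.002]
contact_force: [-0.7, 0.7, -2.0]
gripper_width: 50.3
grasp_force: 62.5
```

```bash
python3 -c "
from h import *
m=[648.5,8.5];a=.053
for d in(100,-100): print(m[0]-np.sin(a)*d,m[1]+np.cos(a)*d)
plan((643.2,108.4,160,92.9))"
```

```text
643.2024809348604 108.35958287392593
653.7975190651396 -91.35958287392593
slide [-189.7  218.9    3.3] dr [0.   0.03 0.02]
```

Call:
step_arm:
  motion:
    - {"slide": [-10, 12, 0], "dr": [0, 0, 0], "jaw": 40}
    - {"slide": [-32, 37, 0], "dr": [0, 0, 0], "jaw": 40}
    - {"slide": [-64, 74, 0], "dr": [0, 0, 0], "jaw": 40}
    - {"slide": [-100, 115, 0], "dr": [0, 0, 0], "jaw": 40}
    - {"slide": [-136, 157, 0], "dr": [0, 0, 0], "jaw": 40}
    - {"slide": [-166, 192, 0], "dr": [0, 0, 0], "jaw": 40}
    - {"slide": [-184, 212, 0], "dr": [0, 0, 0], "jaw": 40}
    - {"slide": [-190, 219, 0], "dr": [0, 0, 0], "jaw": 40}

```text
clock: 11.3
position: [643.1, 110.4, 158.6]
ee_rot: [-0.028, 1.0, -0.0, -0.001]
contact_force: [-1.3, -0.6, -1.8]
gripper_width: 50.2
grasp_force: 62.5
```

```bash
python3 -c "
from h import *
T,im=wlook('w5')
plan((643.2,108.4,52.4,92.9))"
```

```text
slide [ -0.   -1.8 106.4] dr [-0.   -0.02  0.03]
```

View pics/w5.png

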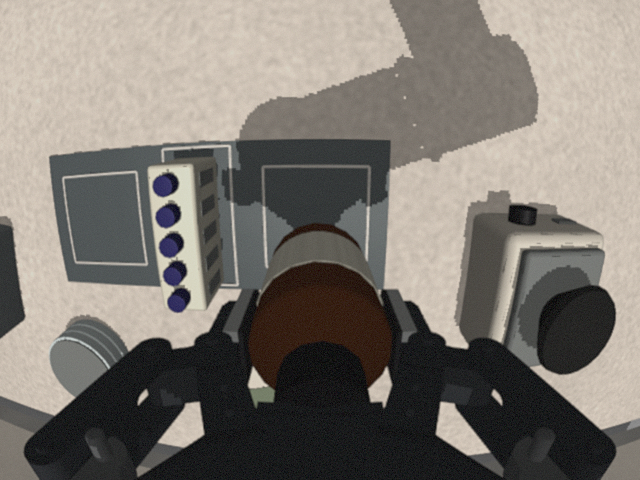

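The bottle hangs over the left frame (262–371, 165–) with its cap at (322,360). I'll lower it and check before release.

Call:
step_arm:
  motion:
    - {"slide": [0, 0, 10], "dr": [0, 0, 0], "jaw": 40}
    - {"slide": [0, 0, 30], "dr": [0, 0, 0], "jaw": 40}
    - {"slide": [0, 0, 55], "dr": [0, 0, 0], "jaw": 40}
    - {"slide": [0, 0, 78], "dr": [0, 0, 0], "jaw": 40}
    - {"slide": [0, 0, 94], "dr": [0, 0, 0], "jaw": 40}
    - {"slide": [0, 0, 102], "dr": [0, 0, 0], "jaw": 40}
    - {"slide": [0, 0, 104], "dr": [0, 0, 0], "jaw": 40}
    - {"slide": [0, 0, 104], "dr": [0, 0, 0], "jaw": 40}

```text
clock: 12.35
position: [643.3, 108.6, 57.5]
ee_rot: [-0.027, 1.0, 0.0, 0.001]
contact_force: [-0.6, 0.7, -1.5]
gripper_width: 50.5
grasp_force: 62.5
```

```bash
python3 -c "
from h import *
plan((643.4,108.4,52.4,92.9))"
```

```text
slide [-0.  -0.2  5.1] dr [0.   0.01 0.02]
```

Next, lower 5 mm, release and rise.

Call:
step_arm:
  motion:
    - {"slide": [0, 0, 2], "dr": [0, 0, 0], "jaw": 40}
    - {"slide": [0, 0, 4], "dr": [0, 0, 0], "jaw": 40}
    - {"slide": [0, 0, 5], "dr": [0, 0, 0], "jaw": 40}
    - {"slide": [0, 0, 5], "dr": [0, 0, 0], "jaw": 40}
    - {"slide": [0, 0, 5], "dr": [0, 0, 0], "jaw": 53}
    - {"slide": [0, 0, 5], "dr": [0, 0, 0], "jaw": 66}
    - {"slide": [0, 0, 5], "dr": [0, 0, 0], "jaw": 74}
    - {"slide": [0, 0, 5], "dr": [0, 0, 0], "jaw": 76}

```text
clock: 13.35
position: [642.9, 108.5, 51.8]
ee_rot: [-0.027, 1.0, 0.0, 0.0]
contact_force: [0.8, 0.1, 1.8]
gripper_width: 76.0
grasp_force: 0.0
```

Call:
step_arm:
  motion:
    - {"slide": [0, 0, -5], "dr": [0, 0, 0], "jaw": 76}
    - {"slide": [0, 0, -20], "dr": [0, 0, 0], "jaw": 76}
    - {"slide": [0, 0, -45], "dr": [0, 0, 0], "jaw": 76}
    - {"slide": [0, 0, -75], "dr": [0, 0, 0], "jaw": 76}
    - {"slide": [0, 0, -105], "dr": [0, 0, 0], "jaw": 80}
    - {"slide": [0, 0, -128], "dr": [0, 0, 0], "jaw": 85}
    - {"slide": [0, 0, -138], "dr": [0, 0, 0], "jaw": 85}
    - {"slide": [0, 0, -140], "dr": [0, 0, 0], "jaw": 85}

```text
clock: 14.35
position: [643.0, 108.6, 192.7]
ee_rot: [-0.027, 1.0, 0.0, 0.001]
contact_force: [-0.5, -1.1, -0.9]
gripper_width: 84.9
grasp_force: 0.0
```

```bash
python3 -c "
from h import *
T,im=wlook('w6');print(wproj(T,(643.2,108.4,118)))
plan((393,296,190,92.9),(393,296,190,130))"
```

```text
[318.31 248.96]
slide [239.3 200.7   2. ] dr [ 0.   -0.    0.02]
slide [239.3 200.7   2. ] dr [ 0.    0.   -4.62]
```

View pics/w6.png

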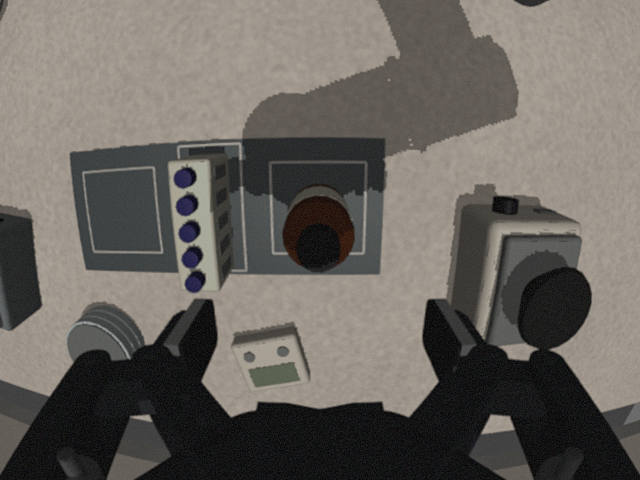

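The bottle stands upright in its frame, with its cap at (319,247) against an ideal (318,249). On to the jar.

Call:
step_arm:
  motion:
    - {"slide": [13, 11, 0], "dr": [0, 0, 0], "jaw": 85}
    - {"slide": [45, 38, 0], "dr": [0, 0, 0], "jaw": 85}
    - {"slide": [90, 75, 0], "dr": [0, 0, 0], "jaw": 85}
    - {"slide": [138, 115, 0], "dr": [0, 0, 0], "jaw": 85}
    - {"slide": [186, 155, 0], "dr": [0, 0, 0], "jaw": 85}
    - {"slide": [222, 186, 0], "dr": [0, 0, 0], "jaw": 85}
    - {"slide": [237, 199, 0], "dr": [0, 0, 0], "jaw": 85}
    - {"slide": [239, 201, 0], "dr": [0, 0, 0], "jaw": 85}

```text
clock: 15.4
position: [391.5, 296.7, 191.3]
ee_rot: [-0.028, 1.0, -0.001, -0.001]
contact_force: [-0.2, -0.4, 0.5]
gripper_width: 85.3
grasp_force: 0.0
```

```bash
python3 -c "
from h import *
T,im=wlook('w7'); s=arm.read_state(); print(s['position'],wproj(T,(393,296,70)))
cv2.imwrite('pics/w7c.png',cv2.resize(im[130:330,200:440],None,fx=2.5,fy=2.5))"
```

```text
[392.12 296.54 191.34] [317.84 230.88]
```

View pics/w7c.png

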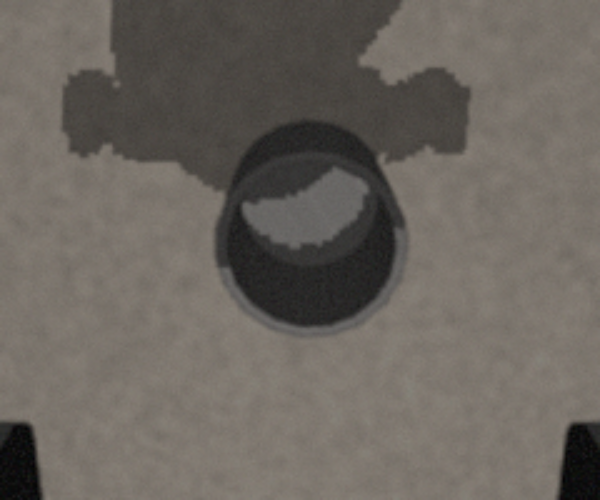

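The jar's rim spans crop columns 215–407 and rows about 147–337, so the centre is at full-image pixel (324.4,226).

```bash
python3 - <<'E'
from h import *
T=np.load('pics/w7.npy')
c=wray(T,324.4,226,70);print(c, wray(T,200+215/2.5,226,70),wray(T,200+407/2.5,226,70),wray(T,324.4,130+337/2.5,70))
plan((c[0],c[1],28,92.9))
E
```

```text
[389.   300.61  70.  ] [390.59 272.31  70.  ] [387.33 328.99  70.  ] [419.47 302.47  70.  ]
slide [  2.8   4.4 163.3] dr [-0.01 -0.01  0.04]
```

Call:
step_arm:
  motion:
    - {"slide": [1.5, 4, 20], "dr": [0, 0, 0], "jaw": 85}
    - {"slide": [1.5, 4, 55], "dr": [0, 0, 0], "jaw": 85}
    - {"slide": [1.5, 4, 95], "dr": [0, 0, 0], "jaw": 85}
    - {"slide": [1.5, 4, 130], "dr": [0, 0, 0], "jaw": 85}
    - {"slide": [1.5, 4, 154], "dr": [0, 0, 0], "jaw": 80}
    - {"slide": [1.5, 4, 163], "dr": [0, 0, 0], "jaw": 75}
    - {"slide": [1.5, 4, 163], "dr": [0, 0, 0], "jaw": 62}
    - {"slide": [1.5, 4, 163], "dr": [0, 0, 0], "jaw": 48}

```text
clock: 16.45
position: [392.3, 300.7, 29.8]
ee_rot: [-0.027, 1.0, 0.001, 0.001]
contact_force: [0.6, 0.6, -0.7]
gripper_width: 57.8
grasp_force: 64.1
```

Call:
step_arm:
  motion:
    - {"slide": [0, 0, 0], "dr": [0, 0, 0], "jaw": 45}
    - {"slide": [0, 0, 0], "dr": [0, 0, 0], "jaw": 45}
    - {"slide": [0, 0, -10], "dr": [0, 0, 0], "jaw": 45}
    - {"slide": [0, 0, -35], "dr": [0, 0, 0], "jaw": 45}
    - {"slide": [0, 0, -75], "dr": [0, 0, 0], "jaw": 45}
    - {"slide": [0, 0, -115], "dr": [0, 0, 0], "jaw": 45}
    - {"slide": [0, 0, -146], "dr": [0, 0, 0], "jaw": 45}
    - {"slide": [0, 0, -160], "dr": [0, 0, 0], "jaw": 45}

```text
clock: 17.45
position: [392.0, 300.7, 191.1]
ee_rot: [-0.027, 1.0, 0.002, 0.001]
contact_force: [0.6, -0.1, -1.4]
gripper_width: 57.7
grasp_force: 64.4
```

```bash
python3 -c "
from h import *
plan((653.8,-91.4,190,92.9))"
```

```text
slide [-240.3 -405.7    0.4] dr [0.02 0.02 0.02]
```

Call:
step_arm:
  motion:
    - {"slide": [-10, -16, 0], "dr": [0, 0, 0], "jaw": 45}
    - {"slide": [-30, -50, 0], "dr": [0, 0, 0], "jaw": 45}
    - {"slide": [-57, -95, 0], "dr": [0, 0, 0], "jaw": 45}
    - {"slide": [-85, -143, 0], "dr": [0, 0, 0], "jaw": 45}
    - {"slide": [-113, -191, 0], "dr": [0, 0, 0], "jaw": 45}
    - {"slide": [-141, -239, 0], "dr": [0, 0, 0], "jaw": 45}
    - {"slide": [-169, -286, 0], "dr": [0, 0, 0], "jaw": 45}
    - {"slide": [-194, -328, 0], "dr": [0, 0, 0], "jaw": 45}

```text
clock: 18.45
position: [603.3, -18.7, 187.6]
ee_rot: [-0.027, 1.0, -0.0, -0.001]
contact_force: [0.8, 0.5, -2.4]
gripper_width: 57.6
grasp_force: 64.4
```

```bash
python3 -c "
from h import *
plan((653.8,-91.4,190,92.9))"
```

```text
slide [-46.6 -75.3  -2.5] dr [ 0.   -0.02  0.02]
```

Call:
step_arm:
  motion:
    - {"slide": [-18, -29, 0], "dr": [0, 0, 0], "jaw": 45}
    - {"slide": [-33, -53, 0], "dr": [0, 0, 0], "jaw": 45}
    - {"slide": [-43, -70, 0], "dr": [0, 0, 0], "jaw": 45}
    - {"slide": [-46, -75, 10], "dr": [0, 0, 0], "jaw": 45}
    - {"slide": [-46, -75, 30], "dr": [0, 0, 0], "jaw": 45}
    - {"slide": [-46, -75, 45], "dr": [0, 0, 0], "jaw": 45}
    - {"slide": [-46, -75, 50], "dr": [0, 0, 0], "jaw": 45}
    - {"slide": [-46, -75, 50], "dr": [0, 0, 0], "jaw": 45}

```text
clock: 19.45
position: [653.0, -88.9, 138.7]
ee_rot: [-0.027, 1.0, -0.0, -0.0]
contact_force: [-0.5, 0.8, -1.1]
gripper_width: 57.2
grasp_force: 64.4
```

```bash
python3 -c "
from h import *
T,im=wlook('w8'); z=arm.read_state()['position'][2]-29.8+70;print(arm.read_state()['position'],[wproj(T,(653.8+dx,-91.4+dy,z)) for dx,dy in((0,0),(-29,0),(0,29))])
plan((653.8,-91.4,33,92.9))"
```

```text
[653.31 -89.01 139.26] [array([310.48, 360.08]), array([314.75, 281.11]), array([395.92, 362.12])]
slide [ -0.3  -2.4 106.3] dr [-0.    0.01  0.03]
```

View pics/w8.png

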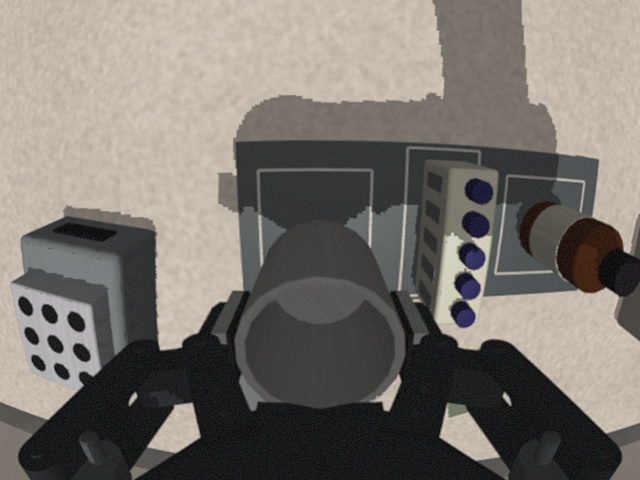

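The jar hangs over the right frame (258–372, row 170 onward). Its rim's near edge is at row 277 against a predicted 281, so the jar sits about 1.3 mm robotward of the TCP. I'll correct for this as I lower it.

Call:
step_arm:
  motion:
    - {"slide": [-1, -1, 8], "dr": [0, 0, 0], "jaw": 45}
    - {"slide": [-1.5, -2, 28], "dr": [0, 0, 0], "jaw": 45}
    - {"slide": [-1.5, -2.4, 53], "dr": [0, 0, 0], "jaw": 45}
    - {"slide": [-1.5, -2.4, 76], "dr": [0, 0, 0], "jaw": 45}
    - {"slide": [-1.5, -2.4, 92], "dr": [0, 0, 0], "jaw": 45}
    - {"slide": [-1.5, -2.4, 100], "dr": [0, 0, 0], "jaw": 45}
    - {"slide": [-1.5, -2.4, 103], "dr": [0, 0, 0], "jaw": 45}
    - {"slide": [-1.5, -2.4, 103], "dr": [0, 0, 0], "jaw": 45}

```text
clock: 20.5
position: [655.1, -91.6, 36.4]
ee_rot: [-0.027, 1.0, -0.0, 0.001]
contact_force: [0.3, 0.1, -2.3]
gripper_width: 57.5
grasp_force: 64.4
```

```bash
python3 -c "
from h import *
plan((655,-91.4,33,92.9))"
```

```text
slide [0.1 0.2 3.4] dr [-0.    0.01  0.02]
```

Call:
step_arm:
  motion:
    - {"slide": [0, 0, 1.5], "dr": [0, 0, 0], "jaw": 45}
    - {"slide": [0, 0, 3], "dr": [0, 0, 0], "jaw": 45}
    - {"slide": [0, 0, 3.5], "dr": [0, 0, 0], "jaw": 45}
    - {"slide": [0, 0, 3.5], "dr": [0, 0, 0], "jaw": 45}
    - {"slide": [0, 0, 3.5], "dr": [0, 0, 0], "jaw": 60}
    - {"slide": [0, 0, 3.5], "dr": [0, 0, 0], "jaw": 72}
    - {"slide": [0, 0, 3.5], "dr": [0, 0, 0], "jaw": 80}
    - {"slide": [0, 0, 3.5], "dr": [0, 0, 0], "jaw": 80}

```text
clock: 21.5
position: [654.7, -91.6, 32.4]
ee_rot: [-0.027, 1.0, -0.0, 0.0]
contact_force: [-0.2, 0.8, 0.3]
gripper_width: 80.1
grasp_force: 0.0
```

Call:
step_arm:
  motion:
    - {"slide": [0, 0, -5], "dr": [0, 0, 0], "jaw": 80}
    - {"slide": [0, 0, -20], "dr": [0, 0, 0], "jaw": 80}
    - {"slide": [0, 0, -50], "dr": [0, 0, 0], "jaw": 80}
    - {"slide": [0, 0, -85], "dr": [0, 0, 0], "jaw": 80}
    - {"slide": [0, 0, -120], "dr": [0, 0, 0], "jaw": 80}
    - {"slide": [0, 0, -146], "dr": [0, 0, 0], "jaw": 85}
    - {"slide": [0, 0, -158], "dr": [0, 0, 0], "jaw": 85}
    - {"slide": [0, 0, -160], "dr": [0, 0, 0], "jaw": 85}

```text
clock: 22.5
position: [654.8, -91.5, 193.3]
ee_rot: [-0.027, 1.0, 0.0, 0.001]
contact_force: [0.0, -0.5, -0.8]
gripper_width: 85.1
grasp_force: 0.0
```

```bash
python3 -c "
from h import *
T,im=wlook('w9'); print(arm.read_state()['position'],[wproj(T,(653.8+dx,-91.4+dy,73)) for dx,dy in((0,0),(-29,0),(29,0),(0,29),(0,-29))])
cv2.imwrite('pics/w9c.png',cv2.resize(im[130:330,200:440],None,fx=2.5,fy=2.5))
plan((399,-305,190,92.9))"
```

```text
[654.43 -91.55 192.43] [array([318.98, 227.6 ]), array([321.15, 188.62]), array([316.94, 264.47]), array([358.2 , 229.66]), array([279.65, 225.6 ])]
slide [ 266.5 -199.5    2.4] dr [ 0.   -0.    0.02]
```

View pics/w9c.png

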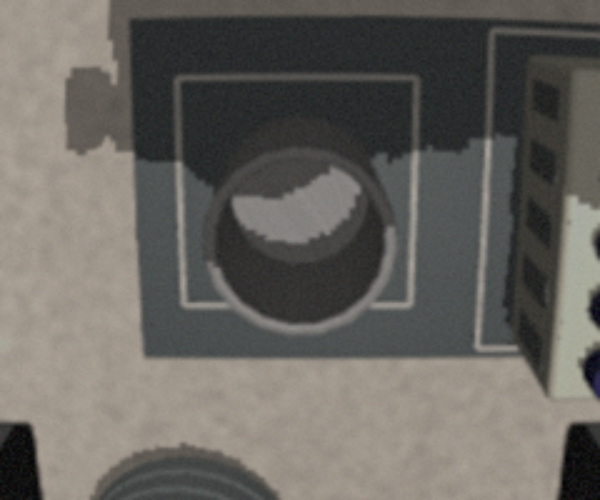

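The jar stands in its frame. Its rim spans columns 281.6–358.4 and rows 189.6–263.6, within about 1 mm of ideal. Now the lid.

Call:
step_arm:
  motion:
    - {"slide": [15, -11, 0], "dr": [0, 0, 0], "jaw": 85}
    - {"slide": [50, -38, 0], "dr": [0, 0, 0], "jaw": 85}
    - {"slide": [98, -73, 10], "dr": [0, 0, 0], "jaw": 85}
    - {"slide": [150, -112, 30], "dr": [0, 0, 0], "jaw": 80}
    - {"slide": [202, -151, 40], "dr": [0, 0, 0], "jaw": 70}
    - {"slide": [245, -183, 45], "dr": [0, 0, 0], "jaw": 60}
    - {"slide": [264, -197, 45], "dr": [0, 0, 0], "jaw": 55}
    - {"slide": [267, -200, 45], "dr": [0, 0, 0], "jaw": 55}

```text
clock: 23.55
position: [396.0, -306.4, 146.5]
ee_rot: [-0.025, 1.0, 0.0, -0.001]
contact_force: [1.4, 0.5, -0.4]
gripper_width: 55.0
grasp_force: 0.0
```

```bash
python3 -c "
from h import *
T,im=wlook('w10'); print(arm.read_state()['position'],wproj(T,(399,-305,40)))
cv2.imwrite('pics/w10c.png',cv2.resize(im[120:320,200:440],None,fx=2.5,fy=2.5))
"
```

```text
[ 397.02 -306.24  146.77] [320.33 238.82]
```

View pics/w10c.png

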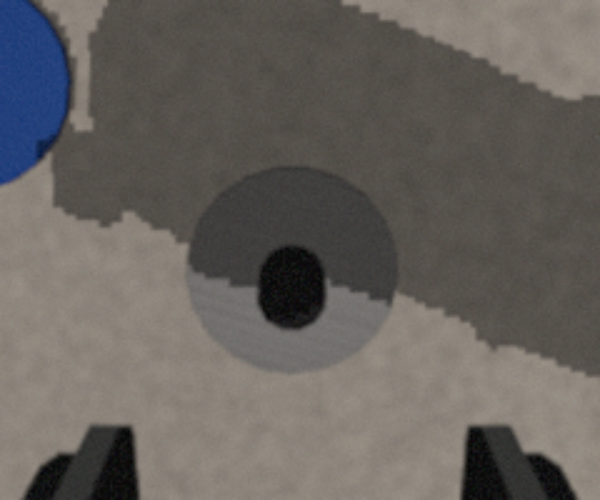

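The lid's plate is centred at full-image pixel (317.2,227.8) and the knob's top at (316.8,237.6). The blue lid is clear at upper left.

```bash
python3 - <<'E'
from h import *
T=np.load('pics/w10.npy')
a=wray(T,317.2,227.8,14);b=wray(T,316.8,237.6,40);print(a,b);c=(a+b)/2
plan((c[0],c[1],17,92.9)); print(wray(np.load('pics/w9.npy'),320,226.6,73))
E
```

```text
[ 398.11 -307.36   14.  ] [ 398.23 -307.52   40.  ]
slide [ -1.3  -1.3 129.8] dr [ 0.   -0.01  0.01]
[653.   -90.69  73.  ]
```

Call:
step_arm:
  motion:
    - {"slide": [-1.3, -1.3, 15], "dr": [0, 0, 0], "jaw": 55}
    - {"slide": [-1.3, -1.3, 40], "dr": [0, 0, 0], "jaw": 55}
    - {"slide": [-1.3, -1.3, 70], "dr": [0, 0, 0], "jaw": 50}
    - {"slide": [-1.3, -1.3, 96], "dr": [0, 0, 0], "jaw": 45}
    - {"slide": [-1.3, -1.3, 112], "dr": [0, 0, 0], "jaw": 45}
    - {"slide": [-1.3, -1.3, 120], "dr": [0, 0, 0], "jaw": 45}
    - {"slide": [-1.3, -1.3, 122], "dr": [0, 0, 0], "jaw": 45}
    - {"slide": [-1.3, -1.3, 122], "dr": [0, 0, 0], "jaw": 45}

```text
clock: 24.6
position: [400.7, -306.8, 25.5]
ee_rot: [-0.027, 1.0, -0.0, 0.0]
contact_force: [-0.9, 0.5, 0.8]
gripper_width: 45.1
grasp_force: 0.0
```

```bash
python3 -c "
from h import *
for i in range(3): plan((398.2,-307.4,17.5,92.9))"
```

```text
slide [ 2.5 -0.4  8. ] dr [-0.    0.    0.03]
slide [ 2.5 -0.4  8. ] dr [-0.    0.    0.03]
slide [ 2.5 -0.4  8. ] dr [-0.    0.    0.03]
```

Call:
step_arm:
  motion:
    - {"slide": [1, -0.4, 4], "dr": [0, 0, 0], "jaw": 45}
    - {"slide": [1.5, -0.4, 8], "dr": [0, 0, 0], "jaw": 45}
    - {"slide": [1.5, -0.4, 8], "dr": [0, 0, 0], "jaw": 35}
    - {"slide": [1.5, -0.4, 8], "dr": [0, 0, 0], "jaw": 24}
    - {"slide": [1.5, -0.4, 8], "dr": [0, 0, 0], "jaw": 10}
    - {"slide": [1.5, -0.4, 8], "dr": [0, 0, 0], "jaw": 10}
    - {"slide": [1.5, -0.4, 8], "dr": [0, 0, 0], "jaw": 10}
    - {"slide": [1.5, -0.4, 8], "dr": [0, 0, 0], "jaw": 10}

```text
clock: 25.6
position: [399.0, -307.5, 17.7]
ee_rot: [-0.027, 1.0, -0.0, 0.0]
contact_force: [-0.2, 0.7, 4.1]
gripper_width: 18.0
grasp_force: 58.7
```

Call:
step_arm:
  motion:
    - {"slide": [0, 0, -10], "dr": [0, 0, 0], "jaw": 10}
    - {"slide": [0, 0, -35], "dr": [0, 0, 0], "jaw": 10}
    - {"slide": [0, 0, -70], "dr": [0, 0, 0], "jaw": 10}
    - {"slide": [0, 0, -105], "dr": [0, 0, 0], "jaw": 10}
    - {"slide": [0, 0, -135], "dr": [0, 0, 0], "jaw": 10}
    - {"slide": [0, 0, -150], "dr": [0, 0, 0], "jaw": 10}
    - {"slide": [0, 0, -154], "dr": [0, 0, 0], "jaw": 10}
    - {"slide": [0, 0, -154], "dr": [0, 0, 0], "jaw": 10}

```text
clock: 26.6
position: [398.1, -307.0, 170.4]
ee_rot: [-0.027, 1.0, 0.001, -0.001]
contact_force: [-0.4, -0.2, -0.8]
gripper_width: 17.9
grasp_force: 58.6
```

```bash
python3 - <<'E'
from h import *
T,im=wlook('w11');p=arm.read_state()['position'];print(p)
z=p[2]-17.5+14
# plate edge toward robot: predicted row for a lid centred at TCP, and the brightness profile along its column
x=T@np.array([0,0,0,1])
for d in(0,2,-2): print(d,wproj(T,(p[0]+d-33*np.cos(.05),p[1]-33*np.sin(.05),z)))
u=int(round(wproj(T,(p[0]-33,p[1]-1.7,z))[0]));g=cv2.cvtColor(im,cv2.COLOR_BGR2GRAY)
v=int(round(wproj(T,(p[0]-33,p[1]-1.7,z))[1]));print(u,v,g[v-14:v+14,u-2:u+3].mean(1).round())
plan((653,-90.7,p[2],92.9))
E
```

```text
[ 397.99 -306.99  170.06]
0 [318.69 226.75]
2 [318.43 231.44]
-2 [318.94 222.03]
319 227 [91. 90. 89. 89. 89. 87. 87. 85. 83. 86. 84. 86. 84. 73. 57. 48. 51. 63.
 68. 70. 68. 69. 69. 70. 68. 69. 66. 67.]
slide [-266.2  202.4   -0.3] dr [ 0.01 -0.02  0.02]
```

Call:
step_arm:
  motion:
    - {"slide": [-12, 9, 0], "dr": [0, 0, 0], "jaw": 10}
    - {"slide": [-44, 33, 0], "dr": [0, 0, 0], "jaw": 10}
    - {"slide": [-90, 68, 0], "dr": [0, 0, 0], "jaw": 10}
    - {"slide": [-138, 105, 0], "dr": [0, 0, 0], "jaw": 10}
    - {"slide": [-186, 142, 0], "dr": [0, 0, 0], "jaw": 10}
    - {"slide": [-230, 175, 0], "dr": [0, 0, 0], "jaw": 10}
    - {"slide": [-258, 197, 0], "dr": [0, 0, 0], "jaw": 10}
    - {"slide": [-265, 202, 0], "dr": [0, 0, 0], "jaw": 10}

```text
clock: 27.65
position: [653.8, -88.8, 169.4]
ee_rot: [-0.028, 1.0, 0.0, -0.001]
contact_force: [-0.2, 0.3, -1.3]
gripper_width: 17.9
grasp_force: 58.7
```

Call:
step_arm:
  motion:
    - {"slide": [0, 0, 5], "dr": [0, 0, 0], "jaw": 10}
    - {"slide": [0, 0, 15], "dr": [0, 0, 0], "jaw": 10}
    - {"slide": [0, 0, 30], "dr": [0, 0, 0], "jaw": 10}
    - {"slide": [0, 0, 45], "dr": [0, 0, 0], "jaw": 10}
    - {"slide": [0, 0, 55], "dr": [0, 0, 0], "jaw": 10}
    - {"slide": [0, 0, 60], "dr": [0, 0, 0], "jaw": 10}
    - {"slide": [0, 0, 60], "dr": [0, 0, 0], "jaw": 10}
    - {"slide": [0, 0, 60], "dr": [0, 0, 0], "jaw": 10}

```text
clock: 28.65
position: [652.9, -91.4, 111.9]
ee_rot: [-0.027, 1.0, -0.0, 0.001]
contact_force: [0.0, -0.2, -0.8]
gripper_width: 17.9
grasp_force: 58.7
```

```bash
python3 - <<'E'
from h import *
T,im=wlook('w12');print(arm.read_state()['position'])
plan((652,-90.8,95,92.9),(652,-90.8,82.7,92.9))
E
```

```text
[652.88 -91.37 111.96]
slide [ 0.9  0.6 17. ] dr [-0.    0.01  0.02]
slide [ 0.9  0.6 29.3] dr [-0.    0.01  0.02]
```

Call:
step_arm:
  motion:
    - {"slide": [0.9, 0.6, 4], "dr": [0, 0, 0], "jaw": 10}
    - {"slide": [0.9, 0.6, 9], "dr": [0, 0, 0], "jaw": 10}
    - {"slide": [0.9, 0.6, 14], "dr": [0, 0, 0], "jaw": 10}
    - {"slide": [0.9, 0.6, 19], "dr": [0, 0, 0], "jaw": 10}
    - {"slide": [0.9, 0.6, 23], "dr": [0, 0, 0], "jaw": 10}
    - {"slide": [0.9, 0.6, 26], "dr": [0, 0, 0], "jaw": 10}
    - {"slide": [0.9, 0.6, 28], "dr": [0, 0, 0], "jaw": 10}
    - {"slide": [0.9, 0.6, 28.5], "dr": [0, 0, 0], "jaw": 10}

```text
clock: 29.7
position: [651.5, -90.9, 82.7]
ee_rot: [-0.027, 1.0, -0.0, -0.0]
contact_force: [-0.2, 0.6, 0.3]
gripper_width: 17.8
grasp_force: 58.7
```

```bash
python3 - <<'E'
from h import *
plan((652,-90.8,82.7,92.9))
E
```

```text
slide [-0.5  0.   0. ] dr [-0.   -0.    0.02]
```

Call:
step_arm:
  motion:
    - {"slide": [-0.5, 0, 0.3], "dr": [0, 0, 0], "jaw": 10}
    - {"slide": [-0.5, 0, 0.6], "dr": [0, 0, 0], "jaw": 10}
    - {"slide": [-0.5, 0, 0.8], "dr": [0, 0, 0], "jaw": 10}
    - {"slide": [-0.5, 0, 0.8], "dr": [0, 0, 0], "jaw": 10}
    - {"slide": [-0.5, 0, 0.8], "dr": [0, 0, 0], "jaw": 10}
    - {"slide": [-0.5, 0, 0.8], "dr": [0, 0, 0], "jaw": 10}
    - {"slide": [-0.5, 0, 0.8], "dr": [0, 0, 0], "jaw": 10}
    - {"slide": [-0.5, 0, 0.8], "dr": [0, 0, 0], "jaw": 10}

```text
clock: 30.7
position: [652.1, -90.9, 82.8]
ee_rot: [-0.027, 1.0, -0.0, 0.0]
contact_force: [-2.5, -0.8, 5.2]
gripper_width: 17.9
grasp_force: 58.8
```

Contact at 5 N, at the expected seat height. Now release and rise.

Call:
step_arm:
  motion:
    - {"slide": [0, 0, 0], "dr": [0, 0, 0], "jaw": 22}
    - {"slide": [0, 0, 0], "dr": [0, 0, 0], "jaw": 32}
    - {"slide": [0, 0, 0], "dr": [0, 0, 0], "jaw": 40}
    - {"slide": [0, 0, 0], "dr": [0, 0, 0], "jaw": 45}
    - {"slide": [0, 0, -10], "dr": [0, 0, 0], "jaw": 45}
    - {"slide": [0, 0, -35], "dr": [0, 0, 0], "jaw": 45}
    - {"slide": [0, 0, -70], "dr": [0, 0, 0], "jaw": 45}
    - {"slide": [0, 0, -100], "dr": [0, 0, 0], "jaw": 45}

```text
clock: 31.7
position: [652.4, -90.9, 184.3]
ee_rot: [-0.027, 1.0, -0.0, 0.001]
contact_force: [-0.5, 0.4, -0.1]
gripper_width: 45.0
grasp_force: 0.0
```

Call:
step_arm:
  motion:
    - {"slide": [20, 0, -10], "dr": [0, 0, 0], "jaw": 45}
    - {"slide": [50, 0, -15], "dr": [0, 0, 0], "jaw": 45}
    - {"slide": [80, 0, -15], "dr": [0, 0, 0], "jaw": 45}
    - {"slide": [105, 0, -15], "dr": [0, 0, 0], "jaw": 45}
    - {"slide": [118, 0, -15], "dr": [0, 0, 0], "jaw": 45}
    - {"slide": [120, 0, -15], "dr": [0, 0, 0], "jaw": 45}
    - {"slide": [120, 0, -15], "dr": [0, 0, 0], "jaw": 45}
    - {"slide": [120, 0, -15], "dr": [0, 0, 0], "jaw": 45}

```text
clock: 32.7
position: [532.9, -97.2, 196.8]
ee_rot: [-0.027, 1.0, -0.0, 0.0]
contact_force: [0.2, 0.7, 0.1]
gripper_width: 45.3
grasp_force: 0.0
```

```bash
python3 - <<'E'
from h import *
T,im=wlook('w13');print(arm.read_state()['position'],arm.read_state()['contact_force'])
j=(653,-90.7)
print('knob',wproj(T,(*j,105)),'plate edges',[wproj(T,(j[0]+a,j[1]+b,79)) for a,b in((-33,0),(33,0),(0,-33),(0,33))])
s=optics.get_image('scene');w=im
a=cv2.resize(w[200:480,80:500],(600,400));b=cv2.resize(s[200:380,260:460],(400,360))
cv2.imwrite('pics/fin.png',cv2.resize(np.vstack([np.hstack([a,np.zeros((400,200,3),np.uint8)])[:, :800],np.zeros((0,800,3),np.uint8)]),None,fx=1,fy=1) if 0 else np.hstack([a[:, :],cv2.copyMakeBorder(cv2.resize(s[210:330,270:470][:, :],(200,120)),140,140,0,0,0)]))
print(arm.read_state()['position'])
E
```

```text
[532.79 -97.22 196.72] [0.09 0.04 0.1 ]
knob [318.87 384.52] plate edges [array([321.06, 333.42]), array([316.96, 394.19]), array([280.45, 363.53]), array([357.16, 366.82])]
[532.68 -97.24 196.68]
```

View pics/fin.png

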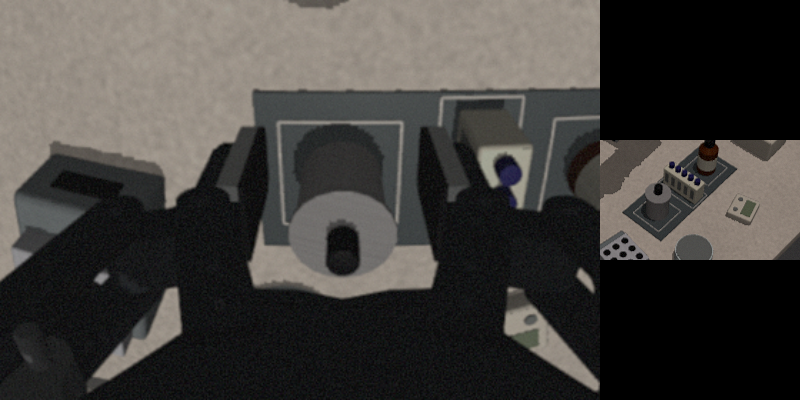

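The lid lies flat on the jar. Its plate spans full-image columns 281.6–357.9 and rows 333–394, against a predicted 280.5–357.2 and 333.4–394.2 for a seated lid. In the scene view, the rack, bottle and jar stand in their frames, and the dishes and timer look untouched.

```bash
python3 -c "
from bench import arm
print(arm.job_done())"
```

```text
the job is handed in; nothing more can be done
None
```

The mat is set out as asked and handed in at about 33 s: rack in the middle frame, bottle on the mixer side, jar on the heater side with its lid seated flat, each within about 1 mm of centre by the wrist camera; the dishes and timer were not touched.

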